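# Tighten a dropper bottle's cap with the slip-clutch driver

## Task

At the bottling bench, tighten the cap of the amber bottle: turn the orange cap driver clockwise, seen from above, until the cap is tight and the clutch slips, then stop at once, with the handle's red mark only some 10 to 25 degrees past the white mark, let go and move clear. Do not turn it back, and leave the blue driver as it is.

Things in the scene. Friction and masses are not known exactly. Their poses are not given: they have to be found in the camera images.
- orange_handle (a point): centre of the orange grip bar of the cap driver on the clamped amber bottle: 64 mm long (point x), 14 wide (y), 30 tall (z, up), 128 mm above the table, on the vertical turning axis. Under it: neck 16 mm thick, 11 long; steel disc 42 mm across, red mark, top at 102 mm; dark chuck 60 mm across, white mark, top at 96 mm. Jig 100 x 90 mm, fixed, any yaw. Grip the bar across its width.
- cap_orange (a joint): turn of the amber bottle's cap and the chuck on it, rad, growing clockwise seen from above. Starts loose, anywhere from 0 to 0.7; turns easily with the handle (0.04 N m); tight, against a stop, at 0.9. Turning the handle back would loosen it.
- driver_orange (a joint): slip of the orange handle against the chuck, rad, growing clockwise: 0 at the start (red and white marks in line) and while the cap still turns, which is for the first 0.2 to 0.9 rad of turning. With the cap tight the clutch slips at 0.2 N m and this grows as the handle is turned on; it stays where it is left.
- blue_handle_end (a point): point on the bystander, a blue cap driver of the same make and size on a green bottle in a like jig: at half height of its grip bar, 30 mm from its turning axis along the bar (along this point's x axis), 128 mm above the table.
Mind the look-alikes: they are no part of the job. Leave any turquoise look-alike of the part that bears orange_handle alone.

How it is judged:
At the end, for the whole second after the job is handed in: the amber bottle's cap is tight (cap joint above 0.84 rad of 0.9) and the orange driver has slipped by 0.08 to 0.52 rad (5 to 30 degrees) (value of joint cap_orange above 0.84 rad and value of joint driver_orange between 0.08 and 0.52 rad); the robot touches nothing.
It fails at once if the orange driver's clutch is run on past 0.52 rad of slip (value of joint driver_orange above 0.52 rad).
It fails at once if the blue driver is turned: its bar's end moves by more than 10 mm (distance of blue_handle_end from where it was at the start of the episode above 0.01 m).
It also fails if it takes over 35 s, if anything falls off the work surface, if the arm or the gripper's body presses on something with over 40 N, if the wrist force passes 120 N, or if a joint passes its speed limit or range.

## Robot

A 7-joint arm with a two-finger parallel gripper is mounted at the origin on the work surface. World frame = base frame: x ahead of the robot, y to its left, z up, the work surface at z = 0. Lengths are in m, angles in rad, forces in N, time in s.
With the tool pointing down it reaches from about 0.35 to 0.9 m from the base axis. Payload 8.1 kg.
Tool frame: the origin (TCP) lies at the centre of the arm's flange, where the gripper is bolted on; the fingertips stand 178 mm ahead of it and the grasp point (between the pads) lies 159 mm ahead of it; z points along the fingers, y is the line along which they close (so a half turn about z gives the same grasp; the last joint's range is limited). The gripper opens to 92 mm and grips with 3 to 60 N. Pads are 19 mm wide; open, the fingers measure 130 mm over their backs; the gripper's body (75 mm by 190 mm) begins 47 mm behind the grasp point.
Start: joints at [1.054, 0.434, 0.025, 1.573, -0.012, 1.134, -0.075], TCP at [0.251, -0.572, 0.405] pointing down, gripper open.
Joint ranges: [-2.62, 2.62], [-0.44, 2.09], [-1.27, 1.32], [0.08, 2.57], [-1.32, 4.46], [0.12, 2], [-2.74, 2.74]. Speed limits (rad/s): [2.22, 2.22, 3.01, 3.01, 3.14, 3.14, 3.14].

## Interface

Orientations are given as a rotation vector (axis times angle).
In Python, from cell import arm gives the robot as it stands. The module is installed in compiled form; this text tells all that it offers.
- The arm moves only by the shell command python3 -m inch 'ROWS' [FORCE]. ROWS is text: rows parted by semicolons, each of 5 numbers parted by spaces: the shift along the tool's x, y, z in m, then the turn about the tool's z in rad, then the finger opening in m, from 0 to 0.0918. In form: x y z roll fingers; .... A call has 1 to 5 rows; each row is the pose to reach, as a shift and turn from the pose commanded when the call began, along the tool's axes at that moment; what a row does not reach only later rows make up. A row lasts 1/10 s, in which the tool goes at most 50 mm and 8.59 degrees, less where a joint would pass 70% of its speed; a pose out of reach is approached as far as the arm can. A call with a gripper value outside its range is refused whole. The fingers move at their own pace and stop on an object; FORCE is the grip in N (left out, the last holds). Time passes only in rows, so rows that repeat a pose let the fingers close. It gives the time, the measured TCP pose, the force, the opening and the grip force at its end, in the units of the state.
- arm.observe(): the state, without advancing time (a new reading comes with each control period).
- arm.get_image(name): name is "scene" or "top" or "wrist"; returns the picture (384x512x3 uint8, red, green, blue); there is no depth.
- arm.get_calibration(name): a dict with "intrinsics" (3x3 intrinsics, pixels), "pose" (4x4, takes a point from camera to world coordinates). Camera axes: x right, y up, looking along -z (the intrinsics and any distortion apply to the point x, -y, -z); pixel columns grow to the right and rows downward; lengths in m; the calibration is good to about 2 mm. A picture is of the moment at which its call begins: read the wrist's pose just before it. get_calibration takes no time and is no camera call; for the wrist camera it gives the pose at the moment of the call.
- arm.sign_off(): hands the job in; it is judged then, once.
Trained networks look in the newest picture that a camera, given by its name, has taken for a name from the list of things; names that differ only in an ending like _2 or _b are one class to them, and where a whole thing is asked for, a point or a joint stands for the part that bears it (a point fixed in the world has none). Each returns a list of dicts, best first, with "conf" (0 to 1); they miss things now and then, are a little off and sometimes report something else, mostly with a low value. They report only what shows in the picture. A call takes as long as a camera call. They do not tell look-alikes from the thing itself.
- arm.look_for(camera, query): "point" ([row, column] in pixels, amid what is visible of it).
- arm.silhouettes(camera, query): "region" (384x512 bool, what is visible of it) and "point" ([row, column] in pixels, amid what is visible of it).
- arm.place_of(camera, query): "point" ([row, column] in pixels: a listed point, or the origin of a listed thing).
The state is a dict: "clock": time; "joints": joint angles; "dq": joint speeds; "joint_efforts": joint torques, N m; "position": TCP position; "ee_rot": TCP orientation; "force": force on the tool from outside, world axes, zero at the start; "ft_torque": the same for the moment, N m; "width": opening from 0.0 (shut) to 1.0 (fully open); "gripper_force": force on a finger pad.
Only numpy, scipy, OpenCV 4.12 (cv2) and the standard library are available. Lean on these libraries where they do the work, as an engineer would, in place of code of your own. Each camera call takes 0.05 s, during which the arm holds its last target. There are 200 camera calls.

## Working session

There is one attempt and no reset: what is moved stays moved. The work goes in short steps, Python scripts to look and compute and a shell command to move; the robot and the scene stay as the last step left them, time stands still between calls to the robot, and variables do not carry over. Pictures are saved under pics/ and viewed, at most 10 in all, crops included, and the job is handed in when it is done.

```bash
mkdir -p pics; cat > h.py <<'E'
import numpy as np,cv2
from cell import arm
def ray(cam,rc,z,C=None):
    c=C or arm.get_calibration(cam);K=np.array(c["intrinsics"]);T=np.array(c["pose"])
    d=np.linalg.inv(K)@[rc[1],rc[0],1];d=T[:3,:3]@[d[0],-d[1],-d[2]]
    o=T[:3,3];return o+d*(z-o[2])/d[2]
def save(cam,n):
    im=arm.get_image(cam);cv2.imwrite(f'pics/{n}.png',im[:,:,::-1]);return im
E
python3 - <<'E'
from h import *
print(arm.observe())
ims=[save(c,c+'0') for c in("scene","top")]
cv2.imwrite('pics/both.png',np.hstack(ims)[:,:,::-1])
for c in("scene","top"):
    print(c,list(arm.get_calibration(c).keys()))
    for q in("orange_handle","blue_handle_end"):
        for d in arm.place_of(c,q): print(q,d['conf'],d['point'],ray(c,d['point'],.128).round(4))
E
```

```text
{'clock': 0.0, 'joints': array([ 1.05443438,  0.43520719,  0.02496042,  1.57407545, -0.01157551,
        1.13399633, -0.07509855]), 'dq': array([7.01940685e-04, 1.64681645e-03, 6.69223059e-05, 3.28033580e-04,
       1.78555643e-03, 1.94307749e-04, 2.31556902e-04]), 'joint_efforts': array([-3.57540257e-04, -6.67848945e+01,  9.84711796e-01, -3.14456463e+01,
       -6.05689245e-02,  4.24838613e-02,  1.96864357e-04]), 'position': array([ 0.25116752, -0.57206374,  0.4039628 ]), 'ee_rot': array([-3.07317969e+00, -6.44936479e-01,  7.35567806e-04]), 'force': array([-0.81300172, -0.00171788, -0.28227761]), 'ft_torque': array([-0.03983855, -0.00772327, -0.00792011]), 'gripper_force': 0.0, 'width': 0.9981692460660665}
scene ['intrinsics', 'pose']
orange_handle 0.82 [163.6, 343.7] [0.5276 0.1787 0.128 ]
orange_handle 0.6 [202.4, 273.4] [0.5505 0.0108 0.128 ]
orange_handle 0.57 [116.1, 288.9] [0.3547 0.1624 0.128 ]
top ['intrinsics', 'pose']
orange_handle 0.78 [255.3, 160.2] [0.3525 0.1602 0.128 ]
orange_handle 0.75 [158.4, 147.6] [0.5235 0.1872 0.128 ]
orange_handle 0.57 [150.4, 242.8] [0.5391 0.0173 0.128 ]
blue_handle_end 0.63 [175.0, 364.5] [ 0.4962 -0.1993  0.128 ]
```

View pics/top0.png

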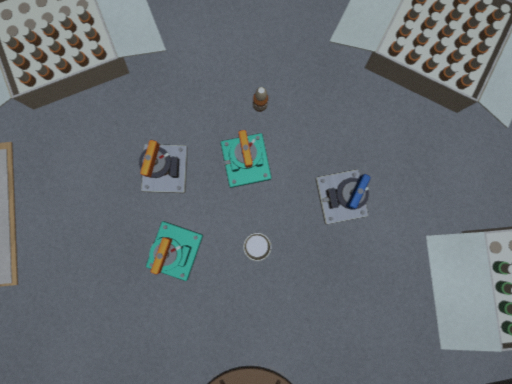

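View pics/scene0.png

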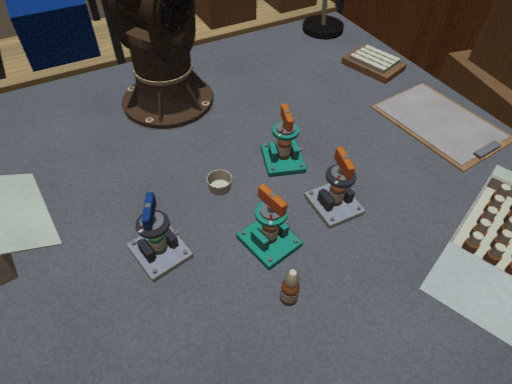

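Three candidates for the orange handle are in the top image: (158,148) on a grey jig with a dark chuck, and (255,160) and (150,243), both on turquoise jigs with turquoise chucks. The first fits the description, since it has the dark chuck and isn't turquoise. I'll confirm it in a crop.

```bash
python3 - <<'E'
from h import *
a=cv2.imread('pics/top0.png')[125:205,120:200];b=cv2.imread('pics/scene0.png')[140:220,300:380]
cv2.imwrite('pics/crop.png',cv2.resize(np.hstack([a,b]),None,fx=5,fy=5,interpolation=cv2.INTER_CUBIC))
im=arm.get_image("top")
for d in arm.silhouettes("top","orange_handle"):
    print(d['conf'],d['point'],d['region'].sum())
hsv=cv2.cvtColor(im,cv2.COLOR_RGB2HSV)
m=(hsv[...,0]<20)&(hsv[...,1]>190)&(hsv[...,2]>110);w=np.zeros_like(m);w[130:190,130:190]=1;m&=w
r,c=np.nonzero(m);print(len(r),r.min(),r.max(),c.min(),c.max())
P=np.array([ray("top",(i,j),.143)[:2] for i,j in zip(r,c)])
rect=cv2.minAreaRect((P*1000).astype(np.float32));print(rect)
u=np.linalg.svd(P-P.mean(0))[2][0];print(P.mean(0),np.degrees(np.arctan2(u[1],u[0])))
print(ray("top",(158.4,147.6),.128),arm.get_calibration("top")["pose"][:3,3])
from scipy.spatial.transform import Rotation as R
print(R.from_rotvec(arm.observe()['ee_rot']).as_matrix().round(3))
E
```

```text
0.89 [256.3, 160.3] 573
0.88 [151.6, 242.3] 530
0.61 [157.6, 151.6] 667
8 144 172 148 156
((521.8255004882812, 175.78814697265625), (0.8129850029945374, 51.09383773803711), 76.04097747802734)
[0.51818065 0.17652789] 165.97186660781617
[0.52351329 0.18716388 0.128     ] [0.40662303 0.00842559 0.80557451]
[[ 0.916  0.402 -0.   ]
 [ 0.402 -0.916  0.   ]
 [-0.    -0.    -1.   ]]
```

View pics/crop.png

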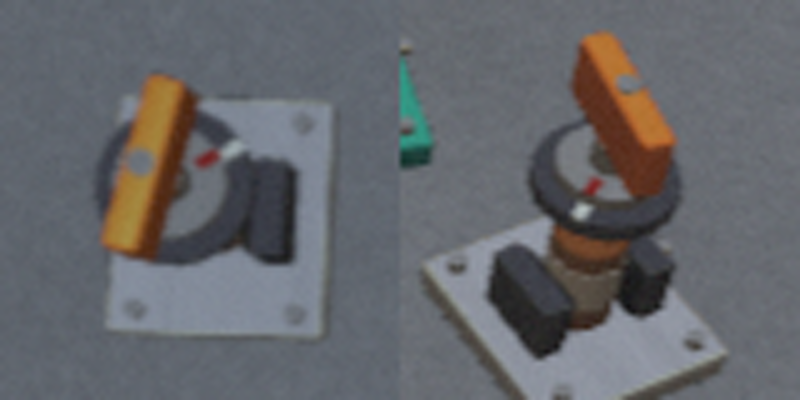

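The crop confirms it: grey jig, dark chuck, amber bottle, with red and white marks in line at about crop (205–235,155). The handle's top is near top-image pixel (157,148) and the bar's yaw is about -14°, or 166°. I'll grip at heading 166° to keep joint 7 away from its limit.

```bash
python3 -m inch '.034 -.036 0 0 .09; .068 -.072 0 0 .09; .102 -.108 0 0 .09; .136 -.144 0 0 .09; .17 -.18 0 0 .09'
python3 -m inch '.034 -.036 0 0 .09; .068 -.072 0 0 .09; .102 -.108 0 0 .09; .136 -.144 0 0 .09; .17 -.18 0 0 .09'
```

```text
clock: 0.9
position: [0.3349, -0.3372, 0.4049]
ee_rot: [3.074, 0.645, 0.001]
force: [1.1, -0.3, 0.5]
width: 0.978
gripper_force: 0.0
clock: 1.4
position: [0.4181, -0.104, 0.4051]
ee_rot: [3.074, 0.645, 0.002]
force: [1.0, 0.2, -0.2]
width: 0.98
gripper_force: 0.0
```

```bash
python3 -m inch '.034 -.036 0 -.14 .09; .068 -.072 0 -.28 .09; .102 -.108 0 -.42 .09; .136 -.144 0 -.56 .09; .17 -.18 0 -.7 .09'
python3 -m inch '0 0 0 -.14 .09; 0 0 0 -.28 .09; 0 0 0 -.42 .09; 0 0 0 -.56 .09; 0 0 0 -.7 .09'
python3 -m inch '0 0 0 -.14 .09; 0 0 0 -.28 .09; 0 0 0 -.42 .09; 0 0 0 -.56 .09; 0 0 0 -.7 .09'
python3 - <<'E'
from h import *
s=arm.observe();print(s['joints'].round(2),s['clock'])
C=arm.get_calibration("wrist");save("wrist","w0")
for d in arm.place_of("wrist","orange_handle"): print(d['conf'],d['point'],ray("wrist",d['point'],.128,C).round(4))
from scipy.spatial.transform import Rotation as R
print(R.from_rotvec(s['ee_rot']).as_matrix().round(3),s['position'])
E
```

```text
clock: 1.9
position: [0.5015, 0.1291, 0.405]
ee_rot: [2.662, 1.667, 0.001]
force: [1.5, -0.7, 0.4]
width: 0.977
gripper_force: 0.0
clock: 2.4
position: [0.5012, 0.1272, 0.4048]
ee_rot: [1.929, 2.48, -0.0]
force: [-0.2, 0.4, 0.5]
width: 0.975
gripper_force: 0.0
clock: 2.9
position: [0.5012, 0.1271, 0.4048]
ee_rot: [0.962, 2.99, -0.0]
force: [-0.9, 0.6, -1.0]
width: 0.98
gripper_force: 0.0
[ 0.27  0.37 -0.82  1.78  0.3   1.11  0.3 ] 2.9
0.93 [292.3, 187.7] [0.5449 0.013  0.128 ]
0.73 [13.7, 173.5] [0.3539 0.1577 0.128 ]
0.58 [180.7, 324.6] [0.5265 0.1806 0.128 ]
[[-0.812  0.583  0.   ]
 [ 0.583  0.812 -0.   ]
 [-0.     0.    -1.   ]] [0.50120558 0.12708333 0.40481365]
```

View pics/w0.png

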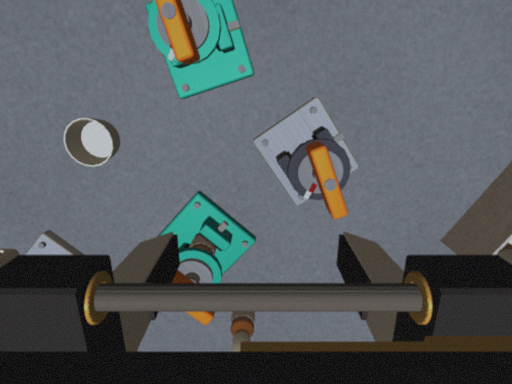

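The wrist picture shows the target on the grey jig, with the bar at about (180,327) and the marks at (190,309). The other two orange bars are on turquoise chucks. Next I'll fit the bar's top face.

```bash
python3 - <<'E'
from h import *
C=arm.get_calibration("wrist")
im=cv2.imread('pics/w0.png');hsv=cv2.cvtColor(im,cv2.COLOR_BGR2HSV)
m=(hsv[...,0]<25)&(hsv[...,1]>150)&(hsv[...,2]>90);w=np.zeros_like(m);w[135:225,300:355]=1;m&=w
print(np.percentile(hsv[m],[5,25,50,75,95],axis=0))
for thr in(90,150,180,200):
    r,c=np.nonzero(m&(hsv[...,2]>thr))
    if len(r)<20: continue
    P=np.array([ray("wrist",(i,j),.143,C)[:2] for i,j in zip(r,c)])
    u=np.linalg.svd(P-P.mean(0))[2][0]
    print(thr,len(r),[np.round(q,1) for q in cv2.minAreaRect((P*1000).astype(np.float32))],P.mean(0),np.degrees(np.arctan2(u[1],u[0]))%180)
cv2.imwrite('pics/c2.png',cv2.resize(im[130:230,260:390],None,fx=5,fy=5,interpolation=cv2.INTER_CUBIC))
E
```

```text
[[ 10.   177.   101.  ]
 [ 14.   188.   179.  ]
 [ 18.   195.5  184.  ]
 [ 19.   203.   186.  ]
 [ 20.   215.55 188.  ]]
90 1210 [array([522.2, 177.9]), array([23. , 66.7]), np.float64(76.0)] [0.52268688 0.18173063] 166.35448608930412
150 1034 [array([525.4, 182. ]), array([12.9, 62.4]), np.float64(75.9)] [0.52402429 0.18226314] 165.71006837195802
180 884 [array([525.7, 182. ]), array([11.7, 61.3]), np.float64(75.9)] [0.52419179 0.18244118] 165.77487652518613
```

View pics/c2.png

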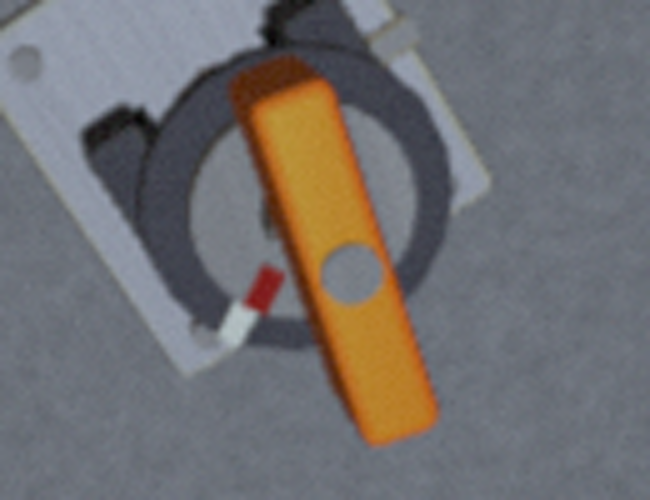

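```bash
python3 -m inch '.006 .03 0 -.13 .07; .0123 .0588 0 -.26 .06; .0123 .0588 0 -.377 .05; .0123 .0588 .03 -.377 .05; .0123 .0588 .06 -.377 .05'
python3 - <<'E'
from h import *
from scipy.spatial.transform import Rotation as R
s=arm.observe();M=R.from_rotvec(s['ee_rot']).as_matrix();p=s['position']+.159*M[:,2]
print(s['joints'].round(2),s['clock'],s['width']);print('grasp',p,'heading',np.degrees(np.arctan2(M[1,0],M[0,0])))
d=np.array([.5255,.182,.130])-p;print('shift tool',(M.T@d).round(4))
C=arm.get_calibration("wrist");im=save("wrist","w1")
hsv=cv2.cvtColor(im,cv2.COLOR_RGB2HSV)
for q in arm.silhouettes("wrist","orange_handle"):
    m=q['region']&(hsv[...,0]<25)&(hsv[...,1]>150)&(hsv[...,2]>170);r,c=np.nonzero(m)
    if len(r)<50: continue
    P=np.array([ray("wrist",x,.143,C)[:2] for x in zip(r,c)])
    print(q['conf'],q['point'],len(r),[np.round(v,1) for v in cv2.minAreaRect((P*1000).astype(np.float32))])
E
```

```text
clock: 3.5
position: [0.5261, 0.1824, 0.3445]
ee_rot: [0.4, 3.114, 0.002]
force: [0.1, -1.0, 0.2]
width: 0.592
gripper_force: 0.0
[ 0.17  0.53 -0.85  1.77  0.45  1.05  0.47] 3.5 0.5923264883171531
grasp [0.52642007 0.18251373 0.18553084] heading 165.3633166138332
shift tool [ 0.0008 -0.0008  0.0555]
0.76 [208.3, 256.2] 1568 [array([525.1, 182. ]), array([12.6, 61.9]), np.float64(75.9)]
0.58 [265.9, 41.5] 107 [array([560.1,  13.3]), array([ 3.1, 21.8]), np.float64(75.6)]
```

```bash
python3 -m inch '.001 -.001 .03 -.01 .05; .001 -.001 .0555 -.01 .05; .001 -.001 .0555 -.01 .05; .001 -.001 .0555 -.01 0; .001 -.001 .0555 -.01 0' 35
python3 -m inch '0 0 0 0 0; 0 0 0 0 0; 0 0 0 0 0'
python3 - <<'E'
from h import *
from scipy.spatial.transform import Rotation as R
s=arm.observe();M=R.from_rotvec(s['ee_rot']).as_matrix();print(s['position'],s['joints'][6],s['ft_torque'],s['force'],s['width']*.0918,s['gripper_force'],np.degrees(np.arctan2(M[1,0],M[0,0])))
save("wrist","w2")
E
```

```text
clock: 4.1
position: [0.5251, 0.1818, 0.2912]
ee_rot: [0.379, 3.116, 0.002]
force: [0.9, 0.0, -0.8]
width: 0.416
gripper_force: 0.0
clock: 4.4
position: [0.5248, 0.1817, 0.2899]
ee_rot: [0.378, 3.118, 0.002]
force: [1.7, 7.0, -1.0]
width: 0.157
gripper_force: 15.4
[0.52477299 0.18169089 0.28990974] 0.4281995037702832 [ 1.51477095 -0.56286721 -0.07034863] [ 1.70397019  6.98295538 -1.02032963] 0.014452375039598585 15.379754304885864 166.18842579389016
```

```bash
cat > st.py <<'E'
from h import *
from scipy.spatial.transform import Rotation as R
s=arm.observe();M=R.from_rotvec(s['ee_rot']).as_matrix()
print('t',s['clock'],'heading rad',np.arctan2(M[1,0],M[0,0]).round(4),'T',s['ft_torque'].round(3),'F',s['force'].round(1),s['width']*.0918,s['gripper_force'])
E
python3 -m inch '0 0 0 0 0; 0 0 0 0 0; 0 0 0 0 0'|grep grip; python3 st.py
python3 -m inch '0 0 0 .03 0; 0 0 0 .06 0; 0 0 0 .06 0'|grep grip; python3 st.py
python3 -m inch '0 0 0 .03 0; 0 0 0 .06 0; 0 0 0 .06 0'|grep grip; python3 st.py
```

```text
gripper_force: 35.0
t 4.75 heading rad 2.901 T [ 0.669 -0.277 -0.04 ] F [0.8 2.8 6.2] 0.01385380021559471 34.998197704553604
gripper_force: 35.0
t 5.05 heading rad 2.84 T [ 0.582 -0.284 -0.029] F [1.1 2.8 6. ] 0.014042106338734393 34.99839663505554
gripper_force: 35.0
t 5.35 heading rad 2.7799 T [ 0.58  -0.283 -0.047] F [1.4 3.1 6.8] 0.013710297999039776 34.99845787882805
```

```bash
python3 -m inch '0 0 0 .03 0; 0 0 0 .06 0; 0 0 0 .06 0'|grep grip; python3 st.py
python3 -m inch '0 0 0 .03 0; 0 0 0 .06 0; 0 0 0 .06 0'|grep grip; python3 st.py
```

```text
gripper_force: 35.0
t 5.65 heading rad 2.7198 T [ 0.569 -0.27  -0.011] F [-0.2  3.2  5.9] 0.013730646149360447 34.99841585755348
gripper_force: 35.0
t 5.95 heading rad 2.6599 T [ 0.553 -0.191 -0.078] F [-0.3  2.3  6.8] 0.013796257368107502 34.99848201870918
```

```bash
python3 -m inch '0 0 0 .03 0; 0 0 0 .06 0; 0 0 0 .06 0'|grep grip; python3 st.py
python3 -m inch '0 0 0 .03 0; 0 0 0 .06 0; 0 0 0 .06 0'|grep grip; python3 st.py
python3 - <<'E'
from h import *
a=save("wrist","w3")
b=arm.get_image("scene")[130:200,300:380]
cv2.imwrite('pics/c3.png',np.hstack([cv2.resize(a[100:260,180:340],(480,480)),cv2.resize(b[:,:,:],(320,480))])[:,:,::-1])
E
```

```text
gripper_force: 35.0
t 6.25 heading rad 2.5998 T [ 0.459 -0.159 -0.1  ] F [0.1 1.7 6.4] 0.01387440189237326 34.99857276678085
gripper_force: 35.0
t 6.55 heading rad 2.5398 T [ 0.397 -0.103 -0.111] F [0.2 0.7 6.2] 0.014168244642604853 34.99852895736694
```

View pics/c3.png

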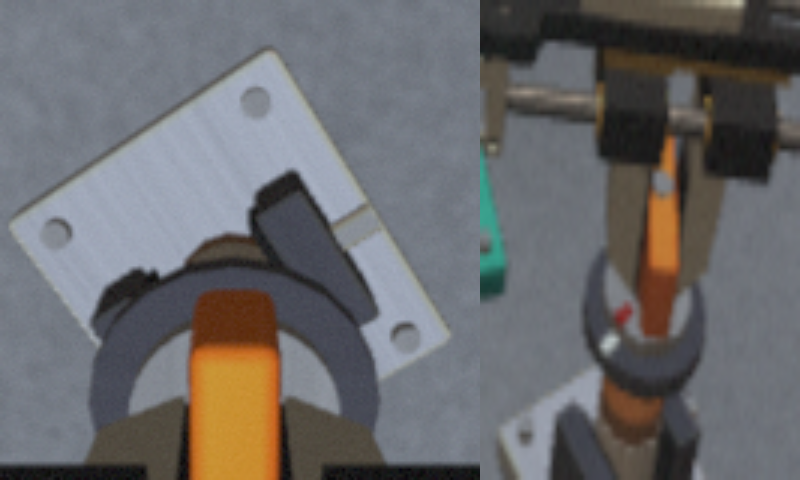

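The scene view shows the marks clearly: red at crop (624,314), white at (610,342), still about in line. I'll measure the slip from that view, using the start picture as the zero.

```bash
cat > sl.py <<'E'
from h import *
ax=np.array([.5253,.182])
def slip(im):
    b,g,r=[im[...,k].astype(float) for k in range(3)];w=np.zeros(b.shape,bool);w[160:200,312:372]=1
    red=w&(r>g*2.2)&(r>b*2.0)&(abs(g-b)<25)&(r>80)
    o=[]
    wh=w&(np.minimum(np.minimum(r,g),b)>140)
    n,l,st,ce=cv2.connectedComponentsWithStats(red.astype(np.uint8))
    if n<2: return 'no red'
    k=1+st[1:,4].argmax();rc=ce[k][::-1]
    ys,xs=np.nonzero(wh);k2=np.hypot(ys-rc[0],xs-rc[1])<9
    if not k2.any(): return 'no white',rc
    wc=np.array([ys[k2].mean(),xs[k2].mean()])
    P=ray("scene",rc,.102)[:2]-ax;Q=ray("scene",wc,.096)[:2]-ax
    A=[np.degrees(np.arctan2(v[1],v[0])) for v in(P,Q)]
    return 'red',rc.round(1),st[k,4],'white',wc.round(1),k2.sum(),'r',(np.hypot(*P)*1e3).round(1),(np.hypot(*Q)*1e3).round(1),'ang',np.round(A,1),'slip deg',round((A[1]-A[0]+180)%360-180,1)
if __name__=='__main__':
    print(slip(cv2.imread('pics/scene0.png')))
    print(slip(arm.get_image("scene")[:,:,::-1]))
E
python3 sl.py
```

```text
('red', array([177., 338.]), np.int32(5), 'white', array([181.5, 336. ]), np.int64(4), 'r', np.float64(17.1), np.float64(24.5), 'ang', array([-62.7, -61.4]), 'slip deg', np.float64(1.3))
('red', array([175.4, 335.4]), np.int32(5), 'white', array([179.5, 332. ]), np.int64(8), 'r', np.float64(17.3), np.float64(25.6), 'ang', array([-83.3, -81.5]), 'slip deg', np.float64(1.8))
```

```bash
python3 -m inch '0 0 0 .04 0; 0 0 0 .08 0; 0 0 0 .08 0'|grep grip; python3 st.py;python3 sl.py|tail -1
python3 -m inch '0 0 0 .04 0; 0 0 0 .08 0; 0 0 0 .08 0'|grep grip; python3 st.py;python3 sl.py|tail -1
```

```text
gripper_force: 35.0
t 7.0 heading rad 2.4594 T [ 0.346 -0.112 -0.072] F [-0.4  1.1  6.5] 0.014028495873989015 34.998702853918076
('red', array([175.2, 334.8]), np.int32(4), 'white', array([178.8, 331.1]), np.int64(8), 'r', np.float64(18.1), np.float64(25.6), 'ang', array([-86.5, -87. ]), 'slip deg', np.float64(-0.5))
gripper_force: 35.0
t 7.35 heading rad 2.3794 T [ 0.302 -0.054 -0.033] F [-0.6  1.3  6.8] 0.013769726050881574 34.99862730503082
('red', array([174.8, 334.2]), np.int32(4), 'white', array([178. , 330.5]), np.int64(8), 'r', np.float64(18.1), np.float64(25.5), 'ang', array([-91.5, -92. ]), 'slip deg', np.float64(-0.6))
```

```bash
python3 -m inch '0 0 0 .04 0; 0 0 0 .08 0; 0 0 0 .08 0'|grep grip; python3 st.py;python3 sl.py|tail -1
python3 -m inch '0 0 0 .04 0; 0 0 0 .08 0; 0 0 0 .08 0'|grep grip; python3 st.py;python3 sl.py|tail -1
```

```text
gripper_force: 35.0
t 7.7 heading rad 2.2994 T [ 0.247  0.028 -0.052] F [-0.1  0.   8.2] 0.013490614725360506 34.99887675046921
('red', array([174.2, 334.2]), np.int32(5), 'white', array([177.6, 329.7]), np.int64(7), 'r', np.float64(17.4), np.float64(26.3), 'ang', array([-95.7, -95.6]), 'slip deg', np.float64(0.1))
gripper_force: 35.0
t 8.05 heading rad 2.2195 T [ 0.217  0.057 -0.068] F [-0.4  1.7  7.5] 0.01373257774234485 34.99887764453888
('red', array([174., 334.]), np.int32(3), 'white', array([176.7, 329.8]), np.int64(6), 'r', np.float64(17.5), np.float64(24.9), 'ang', array([ -97.8, -100.4]), 'slip deg', np.float64(-2.6))
```

Turned 0.68 rad so far and the cap is still turning. Tight must come by 0.9, so I'll carry on in small steps.

```bash
python3 -m inch '0 0 0 .04 0; 0 0 0 .08 0; 0 0 0 .08 0'|grep grip; python3 st.py;python3 sl.py|tail -1
python3 -m inch '0 0 0 .04 0; 0 0 0 .08 0; 0 0 0 .08 0'|grep grip; python3 st.py;python3 sl.py|tail -1
```

```text
gripper_force: 35.0
t 8.4 heading rad 2.1397 T [0.197 0.092 0.002] F [-1.2  0.9  8. ] 0.013700219795497123 35.0018584728241
('red', array([173.5, 333. ]), np.int32(4), 'white', array([176.7, 329.8]), np.int64(6), 'r', np.float64(18.8), np.float64(24.9), 'ang', array([-103.5, -100.4]), 'slip deg', np.float64(3.1))
gripper_force: 35.0
t 8.75 heading rad 2.0597 T [0.109 0.174 0.044] F [-1.3  0.4  9.2] 0.013778596019985377 35.00176727771759
('red', array([173. , 332.5]), np.int32(2), 'white', array([176.7, 329.8]), np.int64(6), 'r', np.float64(19.3), np.float64(24.9), 'ang', array([-108. , -100.4]), 'slip deg', np.float64(7.6))
```

```bash
python3 -m inch '0 0 0 .04 0; 0 0 0 .08 0; 0 0 0 .12 0; 0 0 0 .12 0'|grep grip; python3 st.py;python3 sl.py|tail -1; python3 - <<'E'
from h import *
b=save("scene","s5")[150:200,300:370]
cv2.imwrite('pics/c5.png',cv2.resize(b,(700,500),interpolation=cv2.INTER_CUBIC)[:,:,::-1])
E
```

```text
gripper_force: 35.0
t 9.2 heading rad 1.9396 T [0.031 0.309 0.004] F [-1.9  0.5  8.7] 0.013932386881637502 35.0018709897995
no red
```

View pics/c5.png

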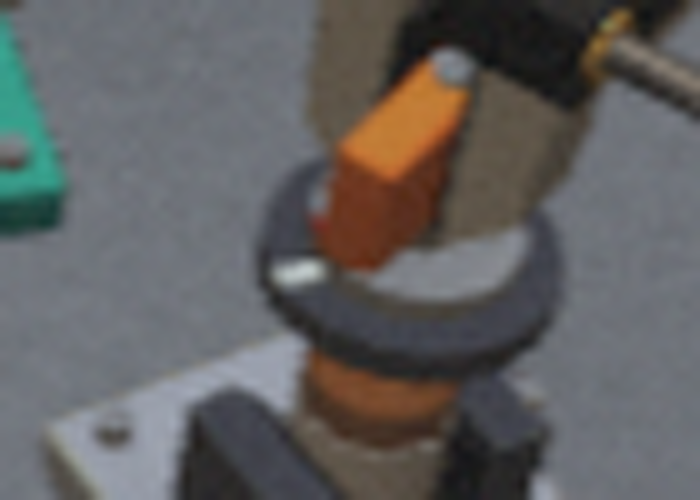

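White is at crop (300,272), and red at (318,225) is clearly past it, partly hidden by the bar. By heading the slip is about 0.26 rad. I'll stop here, release and lift straight up.

```bash
python3 -m inch '0 0 0 0 .04; 0 0 0 0 .05; 0 0 0 0 .05; 0 0 0 0 .05; 0 0 0 0 .05'; python3 -m inch '0 0 -.03 0 .05; 0 0 -.07 0 .05; 0 0 -.11 0 .05; 0 0 -.14 0 .05; 0 0 -.14 0 .05'
python3 - <<'E'
from h import *
from sl import slip
C=arm.get_calibration("wrist");im=save("wrist","w6");b=save("scene","s6")
print(slip(b[:,:,::-1]))
p=arm.get_calibration("wrist")
x=np.array([.5253,.182,.12]);T=p["pose"];v=np.linalg.inv(T)@np.r_[x,1];uv=p["intrinsics"]@[v[0],-v[1],-v[2]];c,r=(uv[:2]/uv[2]).astype(int);print(r,c)
a=im[max(0,r-60):r+60,c-60:c+60]
cv2.imwrite('pics/c6.png',np.hstack([cv2.resize(a,(480,480)),cv2.resize(b[140:200,310:350],(320,480))])[:,:,::-1])
E
```

```text
clock: 9.8
position: [0.5245, 0.1811, 0.289]
ee_rot: [-1.775, -2.592, 0.001]
force: [-0.1, 0.0, 0.5]
width: 0.523
gripper_force: 0.0
clock: 10.3
position: [0.5252, 0.1822, 0.4336]
ee_rot: [1.773, 2.589, 0.009]
force: [-1.0, 0.2, -0.7]
width: 0.541
gripper_force: 0.0
no red
182 256
```

View pics/c6.png

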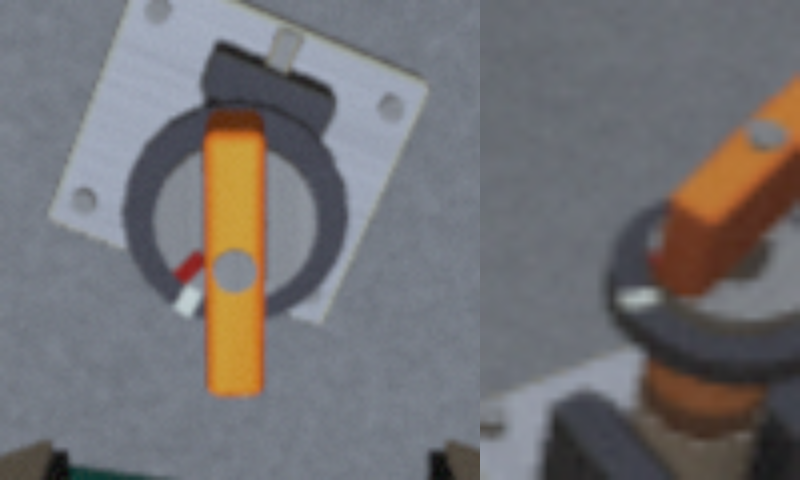

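The wrist view shows red (190,267) about 11–15° clockwise past white (188,300). The gripper is open and clear of everything, so I'm handing in.

```bash
python3 -c "
from cell import arm
print(arm.sign_off())"
```

```text
the job is handed in; nothing more can be done
None
```

The amber bottle's cap is tight (its white mark stopped turning while the handle went on), the orange driver slipped about 11–15° past it, the gripper is open and clear, the blue driver was never approached, and the job is handed in at about 10 s, though sign-off returned no verdict.

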